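# Shut down the bench screw feeder

### The job

Shut down the screw feeder: first turn the big speed knob on the sloping controller anticlockwise all the way to its end stop, then swing the feeder's hopper lid down and press it until it is fully shut. Leave the small trim knob at its setting and do not disturb the other things on the bench.

Things in the scene. Friction and masses are not known exactly. Their poses are not given: they have to be found in the camera images.
- controller: Grey console fixed to the bench, 170 (x) x 210 (y) x 125 mm high, left or right of the feeder, yaw within 0.3 rad of the robot's x. Origin: centre of underside; x to its back, z up. From its 45 mm high front edge a dark panel rises backwards at 28 degrees, its normal leaning 28 degrees to -x. On it: big speed knob (left, y +45 mm), small trim knob (right, 103 mm away), flat display and lamps.
- speed_grip (a point): Pinch point on the speed knob's axis, 37 mm above the panel. Black knob: skirt disc 52 mm across, 8 mm thick, with a raised bar 48 long, 14 wide, its top 45 mm above the panel. The point turns with the knob: z along the axis, out of the panel; x along the bar to the end with the white pointer line; pinch across the bar, along y. A long white off mark on the panel is at half past seven (down-left).
- speed_knob (a joint): Angle of the speed knob in rad: 0 at the anticlockwise end stop (pointer at the off mark), growing clockwise to 4.71 at the other stop. Starts between 1.1 and 2.7. A friction of 0.06 N m holds it where it is left; no spring.
- trim_knob (a joint): Angle of the small round trim knob (22 mm diameter, 17 mm tall, white pointer line), in rad, growing clockwise. To be left alone; light friction.
- trim_mark (a point): Rim end of the trim knob's white pointer line, on its top, 10 mm from its axis. It must not move.
- feeder: Screw feeder, fixed to the bench: grey base with a steel hopper of screws on it, 170 (x) x 150 (y) x 140 mm high. Origin: centre of its underside, +x to its back (hinge side), z up; any yaw within 0.3 rad of the robot's x.
- feeder_lid (a joint): Opening angle of the feeder's aluminium lid in rad: 0 fully shut on the hopper (its stop), growing as the front edge rises. Starts between 0.5 and 0.9, at most 1.3. Its stiff hinge (friction 0.8 N m) keeps it where it is left; about 5 N at the front pushes it down, all the way to the stop.
- lid_hinge (a point): On the lid's hinge axis (along the feeder's y), mid-width, level with the lid's underside: 82 mm behind the feeder's origin, 141 mm up. Turns with the lid: x from front to hinge, z out of the lid's top face. The lid is a plate 144 mm wide, 5 mm thick, reaching 168 mm from the hinge to the front, with a 50 mm wide tab on to 186 mm.
- lid_press (a point): Point on the lid's top face at mid-width, 155 mm from the hinge axis, to press on. Same axes as lid_hinge.
- hex_key: Loose L-shaped dark steel hex key, 107 x 37 x 7 mm, lying on the bench on the robot's side. Bystander. Origin on the bench under the middle of the long arm.
- steel_plate: Loose square steel plate with two holes, 55 x 55 x 10 mm, on the robot's side. Bystander. Origin under its centre.
- fixture_block: Loose dark steel stepped fixture block, 60 x 50 x 50 mm, beyond the machines. Bystander. Origin under its centre.
- screw_bin: Loose open black bin of screws, 80 x 120 x 50 mm, beyond the machines. Bystander. Origin under its centre.

How it is judged:
By the outcome, as a careful person would: the job done as asked, in the order asked, and still so for the second after the job is handed in, with the robot touching nothing.
It also fails if it takes over 67 s, if anything falls off the work surface, if the arm or the gripper's body presses on something with over 40 N, if the wrist force passes 120 N, or if a joint passes its speed limit or range.

### The arm

A 6-joint arm with a two-finger parallel gripper is mounted at the origin on the work surface. World frame = base frame: x ahead of the robot, y to its left, z up, the work surface at z = 0. Lengths are in m, angles in rad, forces in N, time in s.
With the tool pointing down it reaches from about 0.375 to 0.975 m from the base axis. Payload 3.8 kg.
Tool frame: the origin (TCP) lies midway between the tips of the shut fingers; the grasp point (between the pads) lies 19 mm behind it; z points along the fingers, y is the direction in which the jaws open and shut (so a half turn about z gives the same grasp; the last joint's range is limited). The gripper opens to 85 mm and grips with 20 to 120 N. Pads are 22 mm wide; open, the fingers measure 114 mm over their backs; the gripper's body (76 mm by 85 mm) begins 54 mm behind the grasp point. The pads swing forward as they close: fully open they stand 13 mm farther back than shut.
Start: joints at [1.28, 0.264, 1.604, -0, 1.274, -0.037], TCP at [0.169, 0.653, 0.231] pointing down, gripper open.
Joint ranges: [-2.63, 2.63], [-0.94, 2.18], [0.31, 2.57], [-1.31, 4.45], [0, 2.66], [-2.55, 2.55]. Speed limits (rad/s): [2.57, 2.57, 3.14, 3.14, 3.14, 3.14].

### API

Orientations are given as a rotation vector (axis times angle).
In Python, from workcell import bot gives the robot as it stands.
- The arm moves only by the tool drive_tool, never from a script. Its argument "deltas" is a list of rows, each an object with "hand": the opening, from 0 (shut) to 1 (fully open); "offset": the shift along the world's x, y, z in cm, a list of three; "angular": the turn, a rotation vector about the world's x, y, z in degrees, a list of three. A call has 1 to 8 rows; each row is the pose to reach, as a shift and turn from the pose commanded when the call began; what a row does not reach only later rows make up. A row lasts 1/8 s, in which the tool goes at most 62.5 mm and 10.7 degrees, less where a joint would pass 70% of its speed; a pose out of reach is approached as far as the arm can. A call with a gripper value outside its range is refused whole. The fingers move at their own pace and stop on an object; "force" is the grip in N (left out, the last holds). Time passes only in rows, so rows that repeat a pose let the fingers close. It gives the time, the measured TCP pose, the force and the opening at its end, in the units of the state.
- bot.read_state(): the state, without advancing time (a new reading comes with each control period).
- bot.read_camera(name): name is "side" or "top" or "wrist"; returns a dict with "frame" (420x560x3 uint8, blue, green, red), "mtx" (3x3 intrinsics, pixels), "R" (3x3) and "t" (3): a world point X has camera coordinates R X + t. Camera axes: x right, y down, z forward; pixel columns grow to the right and rows downward; lengths in m; the calibration is good to about 2 mm. A picture is of the moment at which its call begins. There is no depth.
- bot.finish_job(): hands the job in, once; it reports no verdict.
The state is a dict: "time": time; "q": joint angles; "joint_vel": joint speeds; "joint_torque": joint torques, N m; "tool_pos": TCP position; "tcp_rot": TCP orientation; "wrist_force": force on the tool from outside, world axes, zero at the start; "torque": the same for the moment, N m; "width": opening from 0.0 (shut) to 1.0 (fully open).
Only numpy, scipy, OpenCV 4.12 (cv2) and the standard library are available. Lean on these libraries where they do the work, as an engineer would, in place of code of your own. Each camera call takes 0.05 s, during which the arm holds its last target. There are 200 camera calls.

## Working session

There is one attempt and no reset: what is moved stays moved. The work goes in short steps, Python scripts to look and compute and a tool call to move; the robot and the scene stay as the last step left them, time stands still between calls to the robot, and variables do not carry over. Pictures are saved under pics/ and viewed, about 8 in all and at most 12, crops included, and the job is handed in when it is done.

Besides the shell and the picture viewer there is one more tool, called after "Call:" by a JSON object that holds its "fn" and its "kwargs", one argument or row to a line. drive_tool: Moves the arm, as the interface text tells. Its arguments: {"type":"object","properties":{"deltas":{"type":"array"},"force":{"type":"number"}},"required":["deltas"]}

```bash
mkdir -p pics; cat > h.py <<'E'
import numpy as np, cv2
from workcell import bot
def save(c):
    v=bot.read_camera(c); np.savez(f'{c}.npz',**{k:v[k] for k in('frame','mtx','R','t')}); return v
def load(c): return np.load(f'{c}.npz')
def plane(v,px,n,d):
    "ray of pixel px cut with plane n.X=d"
    n=np.array(n,float); r=v['R'].T@np.linalg.solve(v['mtx'],[px[0],px[1],1.]); o=-v['R'].T@v['t']
    return o+r*(d-n@o)/(n@r)
def proj(v,X):
    p=(v['R']@np.atleast_2d(X).T).T+v['t']; p=p@v['mtx'].T; return p[:,:2]/p[:,2:]
def tri(vs,pxs):
    A=np.zeros((3,3));b=np.zeros(3)
    for v,px in zip(vs,pxs):
        r=v['R'].T@np.linalg.solve(v['mtx'],[px[0],px[1],1.]); r/=np.linalg.norm(r); o=-v['R'].T@v['t']
        P=np.eye(3)-np.outer(r,r);A+=P;b+=P@o
    return np.linalg.solve(A,b)
E
python3 - <<'E'
from h import *
for c in('top','side'):
    v=save(c); cv2.imwrite(f'pics/{c}0.png',cv2.resize(v['frame'],(800,600),interpolation=cv2.INTER_CUBIC)); print(c,-v['R'].T@v['t'],v['mtx'][0,0])
print(bot.read_state())
E
```

```text
top [ 0.39952417 -0.03425307  0.87157655] 405.7368995352509
side [0.36561998 0.64059667 0.61025497] 486.580488300756
{'time': 0.1, 'q': array([ 1.28012779e+00,  2.64734503e-01,  1.60526088e+00,  9.30980841e-06,
        1.27369650e+00, -3.69243162e-02]), 'joint_vel': array([ 0.00033971, -0.00043619, -0.00161183, -0.00129449, -0.00023683,
       -0.00124215]), 'joint_torque': array([ 4.43569825e-04, -5.16698134e+01, -3.68592095e+01, -7.35664457e-05,
        6.23099899e-03, -5.71197489e-06]), 'tool_pos': array([0.16926757, 0.65273907, 0.23003566]), 'tcp_rot': array([-0.39747168, -3.1159917 ,  0.00325068]), 'wrist_force': array([ 0.00602464,  0.74546333, -0.45965618]), 'torque': array([ 0.02044524, -0.03659173, -0.00619344]), 'width': 0.9989047395466591}
```

View pics/top0.png

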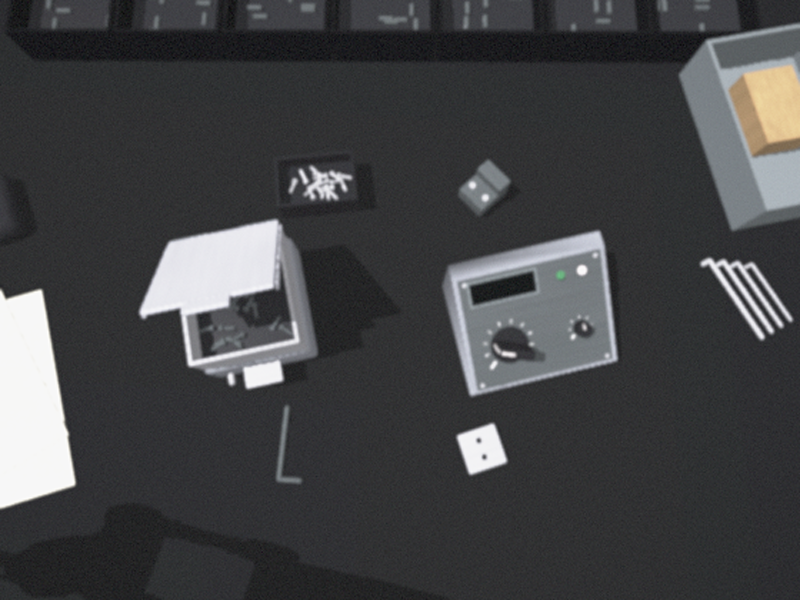

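View pics/side0.png

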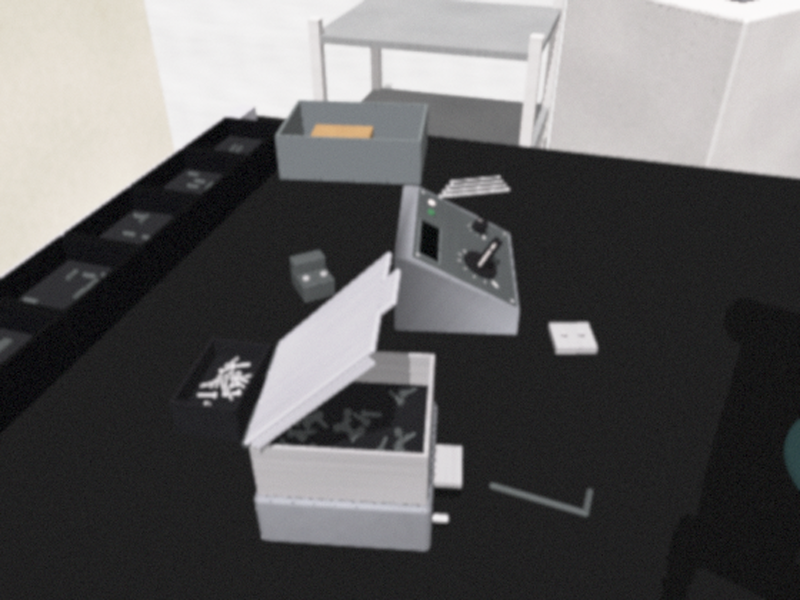

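Top view: the feeder is on the left with its lid open, around (240,300). The controller is on the right, around (530,315), with the big knob at (510,345). I'll enlarge the controller in both views next.

```bash
python3 - <<'E'
from h import *
def crop(c,x,y,w,h,s,n):
    f=load(c)['frame'][y:y+h,x:x+w]; f=cv2.resize(f,None,fx=s,fy=s,interpolation=cv2.INTER_CUBIC)
    for i in range(0,w,20): cv2.putText(f,str(x+i),(i*s,10),0,.35,(0,255,255),1); cv2.line(f,(i*s,12),(i*s,20),(0,255,255),1)
    for i in range(0,h,20): cv2.putText(f,str(y+i),(0,i*s+4),0,.35,(0,255,255),1)
    cv2.imwrite(n,f)
crop('top',300,160,140,120,5,'pics/topc.png')
crop('side',260,120,120,120,5,'pics/sidec.png')
E
```

```text
(no output)
```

View pics/topc.png

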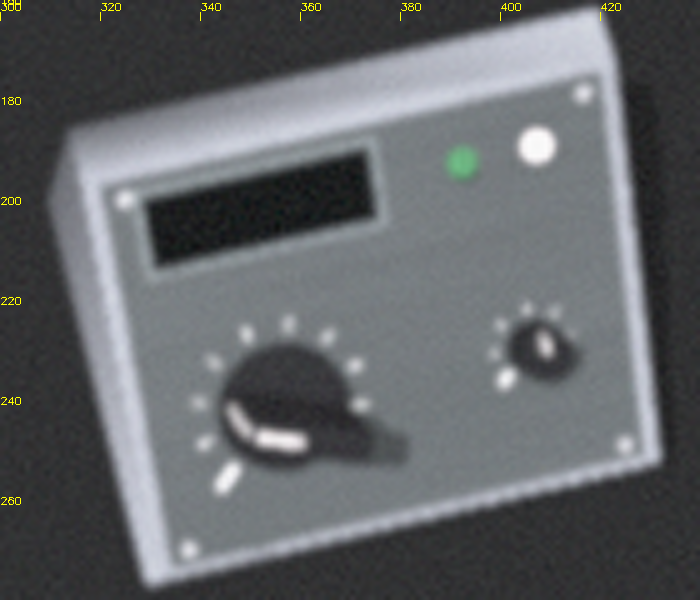

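View pics/sidec.png

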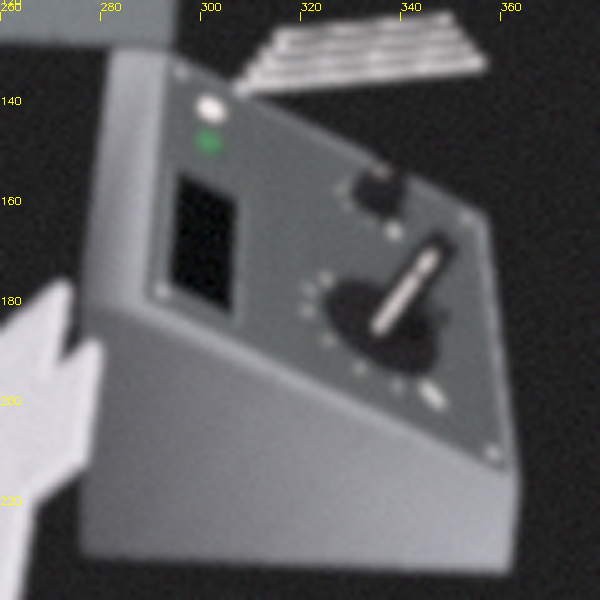

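Controller: in top view the case corners are at about (329.5,277), (432,252), (420,162) and (315,187). The pointer line is at (350..361, 248), so the pointer points left. Next I'll enlarge the feeder in both views.

```bash
cat > ctl.py <<'E'
from h import *
from scipy.optimize import least_squares
T,S=load('top'),load('side')
def Rz(a): c,s=np.cos(a),np.sin(a); return np.array([[c,-s,0],[s,c,0],[0,0,1]])
def Ry(a): c,s=np.cos(a),np.sin(a); return np.array([[c,0,s],[0,1,0],[-s,0,c]])
P=np.array
C=[(T,(-.085,.105,.045),(329.5,277)),(T,(-.085,-.105,.045),(432,252.5)),(T,(.085,-.105,.125),(420,162)),(T,(.085,.105,.125),(314.5,186)),
(S,(-.085,.105,.0),(361.5,234.5)),(S,(.085,.105,0),(276.5,231.5)),(S,(-.085,.105,.045),(364,216)),(S,(-.085,-.105,.045),(357,162)),(S,(.085,.105,.125),(277,182))]
def f(p): return np.concatenate([proj(v,Rz(p[2])@P(X)+P([p[0],p[1],0]))[0]-P(u) for v,X,u in C])
r=least_squares(f,[.4,-.1,.2],loss='soft_l1'); p=r.x
Rp=Rz(p[2])@Ry(-np.radians(28)) # panel: x up-slope, z normal
edge=Rz(p[2])@P([-.085,0,.045])+P([p[0],p[1],0]); n=Rp[:,2]
if __name__=='__main__':
    print('ctl',p.round(4)); print(r.fun.reshape(-1,2).round(1).tolist())
    ticks=[(340,248),(339,240),(342,232),(349,227),(357,225),(365.5,227),(371,233)]
    Q=P([Rp.T@(plane(T,t,n,n@edge)-edge) for t in ticks])
    A=np.c_[2*Q[:,:2],np.ones(len(Q))]; s=np.linalg.lstsq(A,(Q[:,:2]**2).sum(1),rcond=None)[0]
    print('axis in panel (upslope,left)',s[:2].round(4),'rad',np.sqrt(s[2]+s[0]**2+s[1]**2).round(4))
    g=edge+Rp@P([s[0],s[1],0]); top=n@g+.045
    off=Rp.T@(plane(T,(345.5,255.5),n,n@edge)-g); print('off ang',np.degrees(np.arctan2(off[1],off[0])))
    a=Rp.T@(plane(T,(350,247),n,top)-g); b=Rp.T@(plane(T,(361,248.3),n,top)-g); print('line',a.round(4),b.round(4),np.degrees(np.arctan2(*(a-b)[[1,0]])))
    a=Rp.T@(plane(S,(334.5,186.5),n,top)-g); b=Rp.T@(plane(S,(346.5,171),n,top)-g); print('line side',a.round(4),b.round(4),np.degrees(np.arctan2(*(a-b)[[1,0]])))
    print('axis base',g,'grip',g+.037*n,'top',proj(T,g+.045*n),proj(S,g+.045*n),'n',n)
E
python3 ctl.py; python3 - <<'E'
from h import *
def crop(c,x,y,w,h,s):
    f=load(c)['frame'][y:y+h,x:x+w]; f=cv2.resize(f,None,fx=s,fy=s,interpolation=cv2.INTER_CUBIC)
    for i in range(0,w,20): cv2.putText(f,str(x+i),(i*s,10),0,.35,(0,0,255),1); cv2.line(f,(i*s,12),(i*s,20),(0,0,255),1)
    for i in range(0,h,20): cv2.putText(f,str(y+i),(0,i*s+4),0,.35,(0,0,255),1)
    return f
a=crop('top',90,145,140,135,3);b=crop('side',165,170,125,190,3)
o=np.zeros((600,800,3),np.uint8);o[:a.shape[0],:a.shape[1]]=a;o[:b.shape[0],425:425+b.shape[1]]=b;cv2.imwrite('pics/feed.png',o)
E
```

```text
ctl [ 0.5411 -0.2162  0.2335]
[[2.5, -0.8], [-0.0, -0.1], [-0.1, 0.2], [-0.2, 0.2], [0.3, 0.6], [0.5, 0.4], [-0.1, 1.1], [-0.0, 0.7], [-0.4, -2.6]]
axis in panel (upslope,left) [0.0621 0.0459] rad 0.034
off ang 134.8513168150529
line [0.0108 0.0224 0.045 ] [0.0031 0.0024 0.045 ] 69.07923564633037
line side [0.0332 0.0838 0.045 ] [0.0033 0.0047 0.045 ] 69.2711077399747
axis base [ 0.50109592 -0.17853253  0.07413148] grip [ 0.48419696 -0.18255219  0.10680055] top [[362.46571843 249.53360216]] [[347.80539395 170.4664094 ]] n [-0.45672855 -0.10863966  0.88294759]
```

View pics/feed.png

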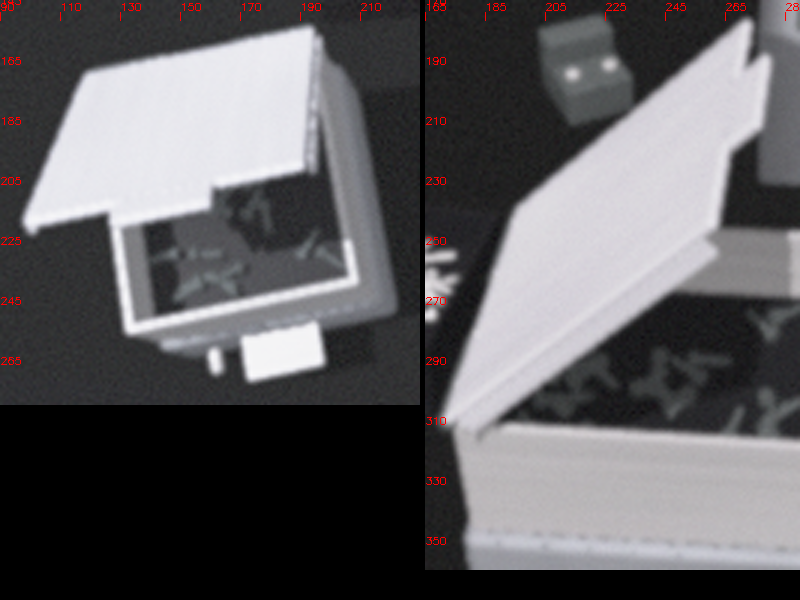

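Feeder crop: in top view the lid corners are at about (118,169), (195,154), (192,202) and (98,219), with the tab at (129..161, 218..214). In side view the hinge runs from (173,312) to (195,239). The knob points at 69° and the off mark is at 135°, so it needs about 66° anticlockwise.

```bash
cat > feed.py <<'E'
from ctl import *
F=[(T,(0,.072),(118.3,169.3)),(T,(0,-.072),(195,154)),(T,(-.168,-.072),(191.7,201.7)),(T,(-.168,.072),(98.5,219)),(T,(-.186,.025),(129.3,218.5)),(T,(-.186,-.025),(160.7,213.5)),
(S,(0,.072),(172.7,311.7)),(S,(0,-.072),(195,239.3)),(S,(-.168,-.072),(273.3,177.3)),(S,(-.168,.072),(262.7,246)),(S,(-.186,-.025),(279.3,189.3)),(S,(-.186,.025),(277.3,211.7))]
def lidpt(p,x,y,z=.005,a=None):
    a=p[3] if a is None else a
    return Rz(p[2])@(P([.082,0,.141])+Ry(a)@P([x,y,z]))+P([p[0],p[1],0])
g=lambda p: np.concatenate([proj(v,lidpt(p,*X))[0]-P(u) for v,X,u in F])
rf=least_squares(g,[.5,.2,.2,.7],loss='soft_l1'); pf=rf.x
if __name__=='__main__':
    print('feed',pf.round(4)); print(rf.fun.reshape(-1,2).round(1).tolist())
    for a in (pf[3],pf[3]/2,0): print('press',lidpt(pf,-.155,0,a=a).round(4),'tab',lidpt(pf,-.186,0,a=a).round(4))
    from scipy.spatial.transform import Rotation as R
    st=bot.read_state(); R0=R.from_rotvec(st['tcp_rot']).as_matrix()
    th=np.radians(69.1-90); y=Rp@P([np.cos(th),np.sin(th),0]); z=-n; Rt=np.c_[np.cross(y,z),y,z]
    print('det',np.linalg.det(Rt),'turn deg',np.degrees(R.from_matrix(Rt@R0.T).as_rotvec()))
    ax=edge+Rp@P([.0621,.0455,0])
    for h in(.018,.12): print('tcp',h,(ax+h*n).round(4),'off cm',((ax+h*n-st['tool_pos'])*100).round(2))
E
python3 feed.py
```

```text
feed [0.5585 0.1844 0.2203 0.7658]
[[0.1, -0.3], [-0.6, -0.7], [-0.1, -1.2], [0.0, 1.2], [-2.1, 2.0], [-0.3, -0.1], [-2.9, -0.7], [-0.2, 0.0], [0.6, -0.5], [-0.2, -1.1], [1.4, -0.9], [0.2, -0.0]]
press [0.5328 0.1787 0.252 ] tab [0.511  0.1738 0.2735]
press [0.5    0.1713 0.2035] tab [0.4719 0.165  0.2151]
press [0.4872 0.1685 0.146 ] tab [0.457  0.1617 0.146 ]
det 1.0000000000000002 turn deg [ 25.06281621 -17.69572522 -81.19758941]
tcp 0.018 [ 0.493  -0.1809  0.09  ] off cm [ 32.37 -83.36 -14.  ]
tcp 0.12 [ 0.4464 -0.192   0.1801] off cm [ 27.72 -84.47  -4.99]
```

Call:
{"fn": "drive_tool", "kwargs": {
  "deltas": [
    {"hand":0.7,"offset":[0,-2,5],"angular":[1.6,-1.1,-5.1]},
    {"hand":0.7,"offset":[1,-5,10],"angular":[3.1,-2.2,-10.1]},
    {"hand":0.7,"offset":[2,-9,15],"angular":[4.7,-3.3,-15.2]},
    {"hand":0.7,"offset":[4,-14,18],"angular":[6.3,-4.4,-20.3]},
    {"hand":0.7,"offset":[6,-20,19],"angular":[7.8,-5.5,-25.4]},
    {"hand":0.7,"offset":[8,-26,19],"angular":[9.4,-6.6,-30.4]},
    {"hand":0.7,"offset":[10,-32,19],"angular":[11,-7.7,-35.5]},
    {"hand":0.7,"offset":[12,-38,19],"angular":[12.5,-8.8,-40.6]}
  ]
}}

```text
time: 1.1
tool_pos: [0.2878, 0.2761, 0.4209]
tcp_rot: [1.395, 2.654, 0.349]
wrist_force: [1.1, -0.6, 1.3]
width: 0.697
```

Call:
{"fn": "drive_tool", "kwargs": {
  "deltas": [
    {"hand":0.7,"offset":[1.9,-5.8,0],"angular":[1.6,-1.1,-5.1]},
    {"hand":0.7,"offset":[3.9,-11.6,0],"angular":[3.1,-2.2,-10.1]},
    {"hand":0.7,"offset":[5.9,-17.4,0],"angular":[4.7,-3.3,-15.2]},
    {"hand":0.7,"offset":[7.8,-23.2,0],"angular":[6.3,-4.4,-20.3]},
    {"hand":0.7,"offset":[9.8,-29,0],"angular":[7.8,-5.5,-25.4]},
    {"hand":0.7,"offset":[11.8,-34.8,0],"angular":[9.4,-6.6,-30.4]},
    {"hand":0.7,"offset":[13.7,-40.6,0],"angular":[11,-7.7,-35.5]},
    {"hand":0.7,"offset":[15.7,-46.5,0],"angular":[12.5,-8.8,-40.6]}
  ]
}}

```text
time: 2.1
tool_pos: [0.4442, -0.1883, 0.421]
tcp_rot: [2.144, 1.87, 0.629]
wrist_force: [1.1, -0.0, 1.1]
width: 0.699
```

Call:
{"fn": "drive_tool", "kwargs": {
  "deltas": [
    {"hand":0.7,"offset":[0,0,-5],"angular":[0,0,0]},
    {"hand":0.7,"offset":[0,0,-10],"angular":[0,0,0]},
    {"hand":0.7,"offset":[0,0,-15],"angular":[0,0,0]},
    {"hand":0.7,"offset":[0,0,-19],"angular":[0,0,0]},
    {"hand":0.7,"offset":[0,0,-22],"angular":[0,0,0]},
    {"hand":0.7,"offset":[0,0,-24],"angular":[0,0,0]},
    {"hand":0.7,"offset":[0,0,-24],"angular":[0,0,0]}
  ]
}}

```text
time: 2.98
tool_pos: [0.443, -0.1844, 0.1787]
tcp_rot: [2.145, 1.879, 0.627]
wrist_force: [0.4, 0.4, 0.1]
width: 0.697
```

```bash
cat > chk.py <<'E'
from feed import *
from scipy.spatial.transform import Rotation as R
st=bot.read_state(); Rc=R.from_rotvec(st['tcp_rot']).as_matrix()
ax=edge+Rp@P([.0621,.0455,0])
th=np.radians(69.1-90); y=Rp@P([np.cos(th),np.sin(th),0]); z=-n; Rt=np.c_[np.cross(y,z),y,z]
print('t',st['time'],'q',st['q'].round(2),'in panel',((st['tool_pos']-ax)@Rp).round(4),'w',st['width'],'f',st['wrist_force'].round(1))
print('turn',np.degrees(R.from_matrix(Rt@Rc.T).as_rotvec()).round(1),'to grasp cm',((ax+.018*n-st['tool_pos'])*100).round(2), 'cur yaw about n',np.degrees(np.arctan2(*(Rp.T@Rc[:,1])[[1,0]])).round(1))
E
python3 chk.py; python3 -c "
from h import *
v=save('wrist'); cv2.imwrite('pics/w1.png',v['frame'])"
```

```text
t 2.975 q [-0.73 -0.28  2.32  0.52  0.88 -0.89] in panel [-0.0021  0.0082  0.1195] w 0.6969312566559364 f [0.4 0.4 0.1]
turn [-0.2 -0.2 -0. ] to grasp cm [ 5.01  0.35 -8.86] cur yaw about n -21.0
```

View pics/w1.png

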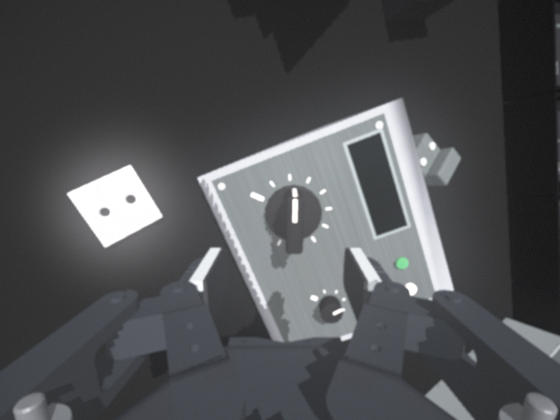

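Wrist view: the bar is upright at column 294, so it lines up with the jaws, and the pointer faces up. I'll check the axis position against this view.

```bash
python3 - <<'E'
from feed import *
W=load('wrist'); ax=edge+Rp@P([.0621,.0455,0]); print(proj(W,ax+.045*n),proj(W,ax+.008*n))
st=bot.read_state();print(proj(W,st['tool_pos']))
a=plane(W,(294.5,222),n,n@ax+.045);b=plane(W,(294.5,199),n,n@ax+.045)
print(((a-ax)@Rp).round(4),((b-ax)@Rp).round(4),np.degrees(np.arctan2(*((b-a)@Rp)[[1,0]])))
for c in [(296,221,),(294.5,186)]: pass
f=W['frame'];m=((f.max(2)>225)&(np.indices(f.shape[:2])[1]>280)&(np.indices(f.shape[:2])[1]<310)&(np.indices(f.shape[:2])[0]>183)&(np.indices(f.shape[:2])[0]<230))
ys,xs=np.nonzero(m);print(ys.min(),ys.max(),[(int(y),xs[ys==y].mean().round(1)) for y in sorted(set(ys))][::4])
E
```

```text
[[288.77001444 228.78625242]] [[288.434225   215.92907083]]
[[283.9912664  262.35641446]]
[0.0061 0.0036 0.045 ] [0.0125 0.0207 0.045 ] 69.46945997385227
188 222 [(188, np.float64(294.0)), (192, np.float64(294.5)), (196, np.float64(294.5)), (202, np.float64(295.0)), (206, np.float64(294.5)), (210, np.float64(294.5)), (214, np.float64(294.5)), (218, np.float64(294.0)), (222, np.float64(294.5))]
```

```bash
python3 - <<'E'
from feed import *
W=load('wrist'); ax=edge+Rp@P([.0621,.0455,0]); f=W['frame']
s=f[165:260,240:345]; m=(s.min(2)>135).astype(np.uint8); k,l,st,ce=cv2.connectedComponentsWithStats(m)
c=[(tuple((ce[i]+[240,165]).round(1)),int(st[i,4])) for i in range(1,k)]
Q=[]
for u,a in c:
    q=(plane(W,u,n,n@ax)-ax)@Rp; r=np.hypot(*q[:2]); print(u,a,q.round(4),r.round(4))
    if a>4 and .028<r<.042 and a<25: Q.append(q[:2])
Q=P(Q); s=np.linalg.lstsq(np.c_[2*Q,np.ones(len(Q))],(Q**2).sum(1),rcond=None)[0]; print(s, np.sqrt(s[2]+s[0]**2+s[1]**2))
E
```

```text
(np.float64(292.4), np.float64(208.3)) 6718 [ 0.0053  0.0034 -0.    ] 0.0063
(np.float64(294.6), np.float64(205.7)) 226 [ 0.0081  0.005  -0.    ] 0.0095
(np.float64(278.9), np.float64(242.1)) 26 [-0.0185 -0.0231 -0.    ] 0.0296Traceback (most recent call last):
  File "<stdin>", line 9, in <module>
    return umr_sum(a, axis, dtype, out, keepdims, initial, where)
numpy.exceptions.AxisError: axis 1 is out of bounds for array of dimension 1
```

```bash
python3 - <<'E'
from feed import *
W=load('wrist'); ax=edge+Rp@P([.0621,.0455,0]); f=W['frame']
s=f[165:260,240:345]; bg=cv2.medianBlur(s,15).min(2).astype(int); m=((s.min(2).astype(int)-bg)>35).astype(np.uint8); k,l,st,ce=cv2.connectedComponentsWithStats(m)
Q=[]
for i in range(1,k):
    u=ce[i]+[240,165];a=int(st[i,4]); q=(plane(W,u,n,n@ax)-ax)@Rp; r=np.hypot(*q[:2])
    if a>4:print(u.round(1),a,q.round(4),r.round(4))
    if a>4 and .028<r<.042 and a<35: Q.append(q[:2])
Q=P(Q); s=np.linalg.lstsq(np.c_[2*Q,np.ones(len(Q))],(Q**2).sum(1),rcond=None)[0]; r=np.sqrt(s[2]+s[0]**2+s[1]**2);print(s,r,(np.hypot(*(Q-s[:2]).T)-r).round(4))
E
```

```text
[248.7 165.2] 6 [-0.0171  0.0545 -0.    ] 0.0571
[289.4 177. ] 28 [ 0.013   0.0316 -0.    ] 0.0342
[307.9 179.9] 29 [ 0.0277  0.0232 -0.    ] 0.0361
[271.6 183.2] 30 [-0.004  0.032 -0.   ] 0.0323
[294.5 206.3] 215 [ 0.0078  0.0045 -0.    ] 0.009
[322.1 191.4] 29 [ 0.0361  0.0086 -0.    ] 0.0372
[257.1 196.4] 96 [-0.021   0.0255 -0.    ] 0.033
[328.1 208.1] 32 [ 0.0362 -0.0082 -0.    ] 0.0371
[324.8 225.5] 30 [ 0.0279 -0.023  -0.    ] 0.0362
[313.3 238.9] 28 [ 0.0133 -0.0318 -0.    ] 0.0345
[278.8 242.2] 23 [-0.0186 -0.0232 -0.    ] 0.0297
[240.2 246.8] 5 [-0.0549 -0.0143 -0.    ] 0.0567
[243.6 256.8] 24 [-0.0559 -0.025  -0.    ] 0.0612
[4.41838975e-03 3.44854178e-05 1.06061208e-03] 0.03286541396492131 [-0.0001 -0.0001  0.0002 -0.     -0.0001  0.      0.0002 -0.0002]
```

```bash
python3 - <<'E'
from feed import *
print((Rp@P([.0051,-.0082,-.06])*100).round(2),(Rp@P([.0051,-.0082,-.1015])*100).round(2),n)
E
```

```text
[ 3.37 -0.04 -5.06] [ 5.26  0.41 -8.72] [-0.45672855 -0.10863966  0.88294759]
```

Call:
{"fn": "drive_tool", "kwargs": {
  "deltas": [
    {"hand":0.7,"offset":[0.64,-0.7,0.24],"angular":[-0.2,-0.2,0]},
    {"hand":0.7,"offset":[2,-0.37,-2.4],"angular":[-0.2,-0.2,0]},
    {"hand":0.7,"offset":[3.37,-0.04,-5.06],"angular":[-0.2,-0.2,0]},
    {"hand":0.7,"offset":[3.37,-0.04,-5.06],"angular":[-0.2,-0.2,0]},
    {"hand":0.7,"offset":[3.37,-0.04,-5.06],"angular":[-0.2,-0.2,0]}
  ]
}}

```text
time: 3.65
tool_pos: [0.4791, -0.187, 0.1323]
tcp_rot: [2.134, 1.873, 0.628]
wrist_force: [0.5, 0.1, 0.8]
width: 0.701
```

```bash
python3 chk.py
```

```text
t 3.65 q [-0.68 -0.16  2.32  0.58  0.74 -0.93] in panel [ 0.0066 -0.0027  0.0623] w 0.7011121695122974 f [0.5 0.1 0.8]
turn [0.3 0.3 0. ] to grasp cm [ 1.39  0.61 -4.22] cur yaw about n -20.7
```

```bash
python3 - <<'E'
from feed import *
ax=edge+Rp@P([.0621,.0455,0])
for i in range(4):
    bot.read_camera('wrist'); s=bot.read_state(); print(((s['tool_pos']-ax)@Rp*1000).round(1),s['tool_pos'].round(4))
E
```

```text
[ 6.8 -2.9 62.5] [ 0.4792 -0.1871  0.1326]
[ 6.7 -2.9 62.6] [ 0.4791 -0.1872  0.1326]
[ 6.5 -2.8 62.5] [ 0.4789 -0.1871  0.1324]
[ 6.3 -2.7 62.4] [ 0.4788 -0.187   0.1322]
```

```bash
python3 - <<'E'
from feed import *
from scipy.spatial.transform import Rotation as R
v=save('wrist'); s=bot.read_state(); ax=edge+Rp@P([.0621,.0455,0]); Rc=R.from_rotvec(s['tcp_rot']).as_matrix()
print('cam in tool',(( -v['R'].T@v['t']-s['tool_pos'])@Rc).round(4))
for h in(.0,.037): print('tool axis px',proj(v,s['tool_pos']+Rc[:,2]*h).round(1))
f=v['frame']; cv2.imwrite('pics/w2.png',f[100:400,130:430].repeat(2,0).repeat(2,1))
E
```

```text
cam in tool [ 0.0651  0.0025 -0.1428]
tool axis px [[280.1 260.3]]
tool axis px [[281.  236.4]]
```

View pics/w2.png

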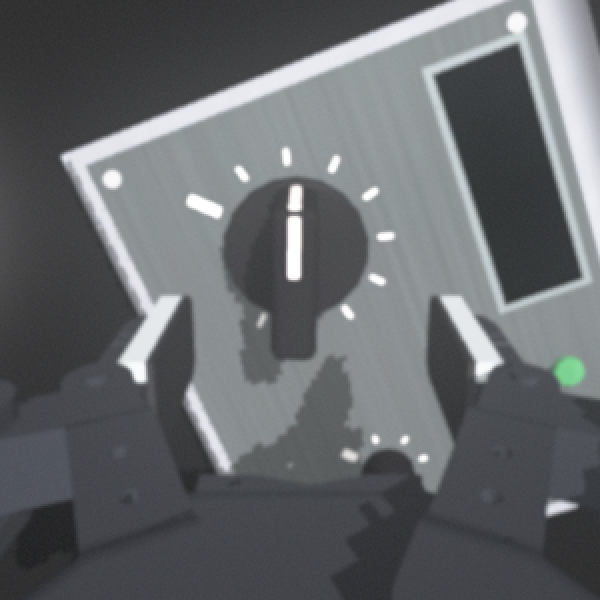

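Wrist view: the bar is at column 276.8 and the midpoint of the pads is at about 284.5. The tool therefore has to shift about 5 mm along −y of the tool, which agrees with the top-view pointer line.

```bash
python3 - <<'E'
from feed import *
for d in([-.0042,.0028,0],[-.0042,.0028,-.025],[-.0042,.0028,-.0445]):print((Rp@P(d)*100).round(2))
E
```

```text
[-0.43  0.19 -0.2 ]
[ 0.72  0.46 -2.4 ]
[ 1.61  0.67 -4.13]
```

Call:
{"fn": "drive_tool", "kwargs": {
  "deltas": [
    {"hand":0.7,"offset":[-0.43,0.19,-0.2],"angular":[0.3,0.3,0]},
    {"hand":0.7,"offset":[0.2,0.32,-1.3],"angular":[0.3,0.3,0]},
    {"hand":0.7,"offset":[0.72,0.46,-2.4],"angular":[0.3,0.3,0]},
    {"hand":0.7,"offset":[0.72,0.46,-2.4],"angular":[0.3,0.3,0]},
    {"hand":0.7,"offset":[0.72,0.46,-2.4],"angular":[0.3,0.3,0]}
  ]
}}

```text
time: 4.53
tool_pos: [0.4854, -0.1813, 0.1062]
tcp_rot: [2.143, 1.878, 0.628]
wrist_force: [-0.7, 0.1, -0.1]
width: 0.695
```

```bash
python3 chk.py
```

```text
t 4.525 q [-0.65 -0.1   2.33  0.61  0.69 -0.96] in panel [0.0009 0.0014 0.0358] w 0.6945224972782332 f [-0.7  0.1 -0.1]
turn [-0.1 -0.1 -0. ] to grasp cm [ 0.77  0.04 -1.61] cur yaw about n -21.0
```

Call:
{"fn": "drive_tool", "kwargs": {
  "deltas": [
    {"hand":0.7,"offset":[0.5,0.04,-0.75],"angular":[0,0,0]},
    {"hand":0.7,"offset":[0.95,0.08,-1.5],"angular":[0,0,0]},
    {"hand":0.7,"offset":[0.95,0.08,-1.5],"angular":[0,0,0]},
    {"hand":0.35,"offset":[0.95,0.08,-1.5],"angular":[0,0,0]},
    {"hand":0.35,"offset":[0.95,0.08,-1.5],"angular":[0,0,0]},
    {"hand":0.35,"offset":[0.95,0.08,-1.5],"angular":[0,0,0]}
  ],
  "force": 25
}}

```text
time: 5.28
tool_pos: [0.495, -0.1809, 0.0919]
tcp_rot: [2.142, 1.877, 0.628]
wrist_force: [-0.3, -0.6, -0.2]
width: 0.347
```

Call:
{"fn": "drive_tool", "kwargs": {
  "deltas": [
    {"hand":0,"offset":[0,0,0],"angular":[0,0,0]},
    {"hand":0,"offset":[0,0,0],"angular":[0,0,0]},
    {"hand":0,"offset":[0,0,0],"angular":[0,0,0]},
    {"hand":0,"offset":[0,0,0],"angular":[0,0,0]}
  ]
}}

```text
time: 5.78
tool_pos: [0.4946, -0.1808, 0.0918]
tcp_rot: [2.142, 1.878, 0.627]
wrist_force: [-4.7, -0.7, 5.2]
width: 0.156
```

```bash
python3 chk.py; python3 -c "
from feed import *
print((bot.read_state()['wrist_force']@Rp).round(1),(bot.read_state()['torque']@Rp).round(2))"
```

```text
t 5.775 q [-0.64 -0.07  2.33  0.64  0.65 -0.98] in panel [ 0.0022 -0.0003  0.0188] w 0.15613702822903386 f [-4.7 -0.7  5.2]
turn [-0.1 -0.1 -0. ] to grasp cm [-0.16 -0.   -0.18] cur yaw about n -20.9
[-1.7  0.4  6.8] [0.09 0.61 0.03]
```

Call:
{"fn": "drive_tool", "kwargs": {
  "deltas": [
    {"hand":0,"offset":[0,0,0],"angular":[-3.4,-0.8,6.6]},
    {"hand":0,"offset":[0,0,0],"angular":[-6.9,-1.6,13.2]},
    {"hand":0,"offset":[0,0,0],"angular":[-10.3,-2.4,19.9]},
    {"hand":0,"offset":[0,0,0],"angular":[-13.7,-3.3,26.5]},
    {"hand":0,"offset":[0,0,0],"angular":[-17.1,-4.1,33.1]},
    {"hand":0,"offset":[0,0,0],"angular":[-20.6,-4.9,39.7]},
    {"hand":0,"offset":[0,0,0],"angular":[-24,-5.7,46.3]},
    {"hand":0,"offset":[0,0,0],"angular":[-27.4,-6.5,53]}
  ],
  "force": 40
}}

```text
time: 6.78
tool_pos: [0.4954, -0.1804, 0.0923]
tcp_rot: [0.866, 2.564, 0.358]
wrist_force: [-1.1, 1.8, 3.3]
width: 0.157
```

```bash
cat >> chk.py <<'E'
print('F panel',(st['wrist_force']@Rp).round(1),'M panel',(st['torque']@Rp).round(2))
E
python3 chk.py
```

```text
t 6.775 q [-0.64 -0.07  2.33  0.64  0.65 -2.03] in panel [ 0.0032 -0.0001  0.0189] w 0.156568594134483 f [-1.1  1.8  3.3]
turn [ 27.4   6.5 -53.2] to grasp cm [-0.24 -0.05 -0.23] cur yaw about n 39.3
F panel [1.  2.  3.2] M panel [ 0.39 -0.08 -0.07]
```

Call:
{"fn": "drive_tool", "kwargs": {
  "deltas": [
    {"hand":0,"offset":[0,0,0],"angular":[-0.9,-0.2,1.8]},
    {"hand":0,"offset":[0,0,0],"angular":[-1.8,-0.4,3.5]},
    {"hand":0,"offset":[0,0,0],"angular":[-2.7,-0.7,5.3]},
    {"hand":0,"offset":[0,0,0],"angular":[-3.7,-0.9,7.1]},
    {"hand":0,"offset":[0,0,0],"angular":[-3.7,-0.9,7.1]}
  ]
}}

```text
time: 7.4
tool_pos: [0.4955, -0.1804, 0.0924]
tcp_rot: [0.691, 2.603, 0.318]
wrist_force: [-0.6, 3.8, 6.1]
width: 0.153
```

```bash
python3 chk.py; python3 -c "
from h import *
v=save('side');f=v['frame'][150:240,300:400];cv2.imwrite('pics/s2.png',cv2.resize(f,None,fx=5,fy=5,interpolation=2))"
```

```text
t 7.4 q [-0.64 -0.07  2.33  0.64  0.65 -2.16] in panel [ 0.0033 -0.0001  0.0189] w 0.15287906564183837 f [-0.6  3.8  6.1]
turn [ 30.9   7.3 -59.8] to grasp cm [-0.25 -0.05 -0.23] cur yaw about n 46.9
F panel [3.1 3.9 5.2] M panel [ 0.7  -0.2  -0.96]
```

The moment about the knob axis jumped to −0.96 N m at a pointer angle of about 137°, so the end stop is reached. I'll release and back off.

Call:
{"fn": "drive_tool", "kwargs": {
  "deltas": [
    {"hand":0.5,"offset":[0,0,0],"angular":[0,0,0]},
    {"hand":0.5,"offset":[0,0,0],"angular":[0,0,0]},
    {"hand":0.5,"offset":[0,0,0],"angular":[0,0,0]},
    {"hand":0.5,"offset":[-1.1,-0.3,2.2],"angular":[0,0,0]},
    {"hand":0.5,"offset":[-2.8,-0.7,5.3],"angular":[0,0,0]},
    {"hand":0.5,"offset":[-5,-1.2,9.7],"angular":[0,0,0]},
    {"hand":0.5,"offset":[-6,-1.2,15],"angular":[0,0,0]},
    {"hand":0.5,"offset":[-6,-1.2,15],"angular":[0,0,0]}
  ]
}}

```text
time: 8.45
tool_pos: [0.4369, -0.1954, 0.2477]
tcp_rot: [0.683, 2.598, 0.306]
wrist_force: [0.8, 0.0, 0.2]
width: 0.499
```

```bash
python3 chk.py; python3 -c "
from h import *
v=save('side');f=v['frame'][120:240,260:380];a=cv2.resize(f,(400,400),interpolation=2)
b=cv2.resize(save('wrist')['frame'],(533,400));w=np.hstack([a,b[:,67:467]]);cv2.imwrite('pics/s3.png',w)"
```

```text
t 8.45 q [-0.76 -0.36  2.24  0.48  1.02 -2.03] in panel [ 0.0228 -0.0011  0.1844] w 0.49865956581717896 f [0.8 0.  0.2]
turn [ 31.7   7.4 -59.9] to grasp cm [  5.61   1.45 -15.76] cur yaw about n 47.3
F panel [ 0.8 -0.2 -0.2] M panel [-0.01  0.16  0.01]
```

View pics/s3.png

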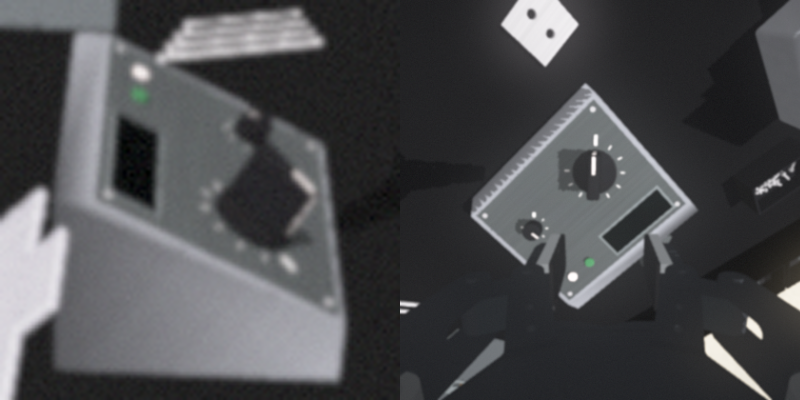

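The pointer line at (593,150..175) now points at the off mark at (596,139). I'll measure the angle before moving on.

```bash
python3 - <<'E'
from feed import *
W=load('wrist'); ax=edge+Rp@P([.0642,.0455,0]); f=W['frame']; k=1.4/1.3333*1 
x0,x1,y0,y1=235,300,130,200; x0,x1=[int((593-400+67)*1.05)-12,int((593-400+67)*1.05)+12]; y0,y1=135,192
s=f[y0:y1,x0:x1].min(2); m=(s>190).astype(np.uint8); kk,l,st,ce=cv2.connectedComponentsWithStats(m)
for i in range(1,kk):
    if st[i,4]<6: continue
    pts=np.argwhere(l==i)[:,::-1].astype(np.float32)+[x0,y0]
    h=.045 if pts[:,1].mean()>155 else 0
    v=cv2.fitLine(pts.astype(np.float32),2,0,.01,.01).ravel()
    a=plane(W,v[2:]+6*v[:2],n,n@ax+h);b=plane(W,v[2:]-6*v[:2],n,n@ax+h);d=(a-b)@Rp
    print(pts.mean(0).round(1),st[i,4],pts[:,1].min(),pts[:,1].max(),'dir',np.degrees(np.arctan2(d[1],d[0])).round(1),'pos',((a+b)/2-ax)@Rp)
s=bot.read_state()
from scipy.spatial.transform import Rotation as R
Rc=R.from_rotvec(s['tcp_rot']).as_matrix()
# pressing pose: tool down, shut; jaws along feeder y
for sg in(1,-1):
    yy=sg*Rz(pf[2])@P([0,1,0]); z=P([0,0,-1.]); Rt=np.c_[np.cross(yy,z),yy,z]
    print('turn',np.degrees(R.from_matrix(Rt@Rc.T).as_rotvec()).round(1))
yv=Rc[:,1]; print('yaw y',np.degrees(np.arctan2(yv[1],yv[0])),'z',Rc[:,2].round(3))
print('pf',pf,'press',lidpt(pf,-.155,0),s['tool_pos'])
E
```

```text
[275.5 146.6] 47 141.0 152.0 dir 135.7 pos [-2.31730451e-02  2.57732736e-02 -1.21430643e-17]
[273.5 173.5] 72 165.0 183.0 dir 135.9 pos [-0.00674027  0.00965543  0.045     ]
turn [-16.   23.6  41.3]
turn [  29.6   20.1 -134.5]
yaw y 63.99999850551435 z [ 0.456  0.106 -0.884]
pf [0.55845385 0.18442049 0.22032712 0.76581566] press [0.53282764 0.17868116 0.25203849] [ 0.43498383 -0.19313475  0.24222637]
```

Pointer at 135.9° and off mark at 135.7°, so the knob is on its stop. Now the lid.

Call:
{"fn": "drive_tool", "kwargs": {
  "deltas": [
    {"hand":0,"offset":[0,0,6],"angular":[-2,3,5.2]},
    {"hand":0,"offset":[1,3,11],"angular":[-4,5.9,10.3]},
    {"hand":0,"offset":[2.5,8.5,13],"angular":[-6,8.9,15.5]},
    {"hand":0,"offset":[4,14,13],"angular":[-8,11.8,20.7]},
    {"hand":0,"offset":[5.5,19.5,13],"angular":[-10,14.8,25.8]},
    {"hand":0,"offset":[7,25,13],"angular":[-12,17.7,31]},
    {"hand":0,"offset":[8.5,30.5,13],"angular":[-14,20.7,36.1]},
    {"hand":0,"offset":[9.8,36,13],"angular":[-16,23.6,41.3]}
  ],
  "force": 40
}}

```text
time: 9.55
tool_pos: [0.5326, 0.1695, 0.3688]
tcp_rot: [0.351, -3.115, 0.001]
wrist_force: [1.5, -0.8, -0.1]
width: 0.0
```

```bash
cat > lid.py <<'E'
from feed import *
from scipy.spatial.transform import Rotation as R
s=bot.read_state(); Rc=R.from_rotvec(s['tcp_rot']).as_matrix()
print(s['time'],s['tool_pos'].round(4),'z',Rc[:,2].round(3),'q',s['q'].round(2),'w',s['width'],'F',s['wrist_force'].round(1))
for a in (.766,.6,.4,.2,0): 
    X=lidpt(pf,-.155,0,a=a); print(a,X.round(4),'off cm',((X-s['tool_pos'])*100).round(2))
E
python3 lid.py
```

```text
9.55 [0.5326 0.1695 0.3688] z [-0.007 -0.002 -1.   ] q [ 0.26 -0.01  1.66  0.    1.5  -1.53] w 0.0002555595536610682 F [ 1.5 -0.8 -0.1]
0.766 [0.5328 0.1787 0.2521] off cm [  0.02   0.92 -11.67]
0.6 [0.5164 0.175  0.2326] off cm [ -1.62   0.55 -13.61]
0.4 [0.5011 0.1716 0.206 ] off cm [ -3.16   0.21 -16.28]
0.2 [0.4912 0.1694 0.1767] off cm [-4.140e+00 -1.000e-02 -1.921e+01]
0 [0.4872 0.1685 0.146 ] off cm [ -4.54  -0.1  -22.28]
```

Call:
{"fn": "drive_tool", "kwargs": {
  "deltas": [
    {"hand":0,"offset":[0,0.9,-4],"angular":[0,0,0]},
    {"hand":0,"offset":[0,0.9,-8],"angular":[0,0,0]},
    {"hand":0,"offset":[0,0.9,-10],"angular":[0,0,0]},
    {"hand":0,"offset":[0,0.9,-11],"angular":[0,0,0]},
    {"hand":0,"offset":[-0.5,0.8,-12],"angular":[0,0,0]},
    {"hand":0,"offset":[-1.1,0.7,-12.8],"angular":[0,0,0]},
    {"hand":0,"offset":[-1.6,0.6,-13.6],"angular":[0,0,0]}
  ]
}}

```text
time: 10.42
tool_pos: [0.5187, 0.1731, 0.2384]
tcp_rot: [-0.343, 3.119, 0.003]
wrist_force: [0.5, -0.6, 4.9]
width: 0.0
```

```bash
python3 lid.py
```

```text
10.425 [0.5187 0.1731 0.2384] z [ 0.004  0.002 -1.   ] q [ 0.28  0.01  1.87  0.    1.25 -1.51] w 0.00024637634441185583 F [ 0.5 -0.6  4.9]
0.766 [0.5328 0.1787 0.2521] off cm [1.42 0.56 1.36]
0.6 [0.5164 0.175  0.2326] off cm [-0.23  0.19 -0.58]
0.4 [0.5011 0.1716 0.206 ] off cm [-1.76 -0.15 -3.25]
0.2 [0.4912 0.1694 0.1767] off cm [-2.75 -0.37 -6.17]
0 [0.4872 0.1685 0.146 ] off cm [-3.15 -0.46 -9.24]
```

Contact is made (4.9 N) and the lid is moving. I'll follow the arc down.

Call:
{"fn": "drive_tool", "kwargs": {
  "deltas": [
    {"hand":0,"offset":[-0.9,0,-1.8],"angular":[0,0,0]},
    {"hand":0,"offset":[-1.7,-0.1,-3.2],"angular":[0,0,0]},
    {"hand":0,"offset":[-2.3,-0.2,-4.6],"angular":[0,0,0]},
    {"hand":0,"offset":[-2.75,-0.3,-6.1],"angular":[0,0,0]},
    {"hand":0,"offset":[-3,-0.4,-7.4],"angular":[0,0,0]},
    {"hand":0,"offset":[-3.1,-0.4,-8.4],"angular":[0,0,0]},
    {"hand":0,"offset":[-3.1,-0.4,-9],"angular":[0,0,0]},
    {"hand":0,"offset":[-3.1,-0.4,-9.2],"angular":[0,0,0]}
  ]
}}

```text
time: 11.42
tool_pos: [0.4853, 0.1693, 0.1457]
tcp_rot: [0.345, -3.119, -0.002]
wrist_force: [-8.0, -2.8, 26.2]
width: -0.001
```

```bash
python3 lid.py
```

```text
11.425 [0.4853 0.1693 0.1457] z [-0.004  0.001 -1.   ] q [ 0.29  0.03  2.03  0.    1.08 -1.51] w -0.0006021256221834368 F [-8.  -2.8 26.2]
0.766 [0.5328 0.1787 0.2521] off cm [ 4.76  0.94 10.63]
0.6 [0.5164 0.175  0.2326] off cm [3.11 0.57 8.69]
0.4 [0.5011 0.1716 0.206 ] off cm [1.58 0.23 6.02]
0.2 [0.4912 0.1694 0.1767] off cm [0.59 0.01 3.1 ]
0 [0.4872 0.1685 0.146 ] off cm [ 0.19 -0.08  0.03]
```

The stop is reached with 26 N, where about 5 N moves the lid. I'll hold briefly, lift away and check.

Call:
{"fn": "drive_tool", "kwargs": {
  "deltas": [
    {"hand":0,"offset":[0,0,0],"angular":[0,0,0]},
    {"hand":0,"offset":[0,0,0],"angular":[0,0,0]},
    {"hand":0,"offset":[0,0,3],"angular":[0,0,0]},
    {"hand":0,"offset":[0,0,8],"angular":[0,0,0]},
    {"hand":0,"offset":[0,0,13],"angular":[0,0,0]},
    {"hand":0,"offset":[-3,0,18],"angular":[0,0,0]},
    {"hand":0,"offset":[-6,0,21],"angular":[0,0,0]},
    {"hand":0,"offset":[-6,0,21],"angular":[0,0,0]}
  ]
}}

```text
time: 12.42
tool_pos: [0.425, 0.1696, 0.3559]
tcp_rot: [-0.346, 3.121, 0.003]
wrist_force: [-0.1, -0.0, -0.1]
width: -0.003
```

```bash
python3 -c "
from h import *
T0=load('top')['frame'].copy();S0=load('side')['frame']
t=save('top');s=save('side');print(bot.read_state()['tool_pos'],bot.read_state()['wrist_force'])
cv2.imwrite('pics/f.png',np.hstack([cv2.resize(t['frame'],(400,300)),cv2.resize(s['frame'],(400,300))]))
f=s['frame'][120:420,120:400]
cv2.imwrite('pics/f.png',np.hstack([cv2.resize(t['frame'],(427,320),interpolation=3),np.pad(f,((0,20),(0,0),(0,0)))]))
d=cv2.absdiff(cv2.GaussianBlur(T0,(5,5),0),cv2.GaussianBlur(t['frame'],(5,5),0)).max(2)
for n,(x,y,w,h) in dict(key=(190,278,28,66),plate=(315,290,45,45),block=(318,108,45,45),bin=(190,105,65,45),trim=(396,220,24,18)).items(): print(n,d[y:y+h,x:x+w].max())
"
```

```text
[0.42522184 0.16912163 0.35224602] [-0.46168951 -1.62746423  0.22197693]
key 15
plate 83
block 20
bin 23
trim 20
```

View pics/f.png

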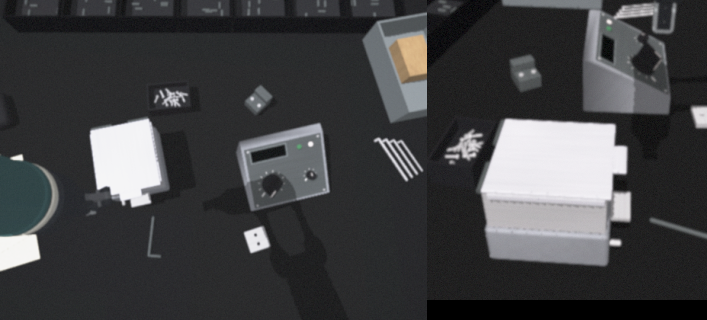

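The lid looks shut. The plate area changed, possibly because the arm's shadow falls there, so I'll check the plate position and the lid angle numerically.

```bash
python3 - <<'E'
import numpy as np
from ctl import *
from feed import lidpt,pf
# T,S now the new frames
im0=cv2.imread('pics/top0.png'); new=cv2.resize(T['frame'],(800,600),interpolation=cv2.INTER_CUBIC)
for f in(im0,new):
    g=f[410:485,445:520].min(2); m=(g>110).astype(np.uint8); c=max(cv2.findContours(m,0,2)[0],key=cv2.contourArea); print('plate',cv2.minAreaRect(c))
f=S['frame']; g=f.min(2)
for a in(0,.02,.04): print(a,[proj(S,lidpt(pf,*X,a=a))[0].round(1).tolist() for X in((-.168,.072),(-.168,.072,0),(-.168,-.072))], [proj(S,lidpt(pf,-.186,y,a=a))[0].round(1).tolist() for y in(.025,-.025)])
b=f[230:330,150:300]; b=cv2.resize(b,None,fx=5,fy=5,interpolation=2)
cv2.imwrite('pics/lid.png',b)
E
```

```text
plate ((36.350006103515625, 38.54999542236328), (43.0069694519043, 41.42583084106445), 71.56505584716797)
plate ((35.900001525878906, 38.69999694824219), (43.0069694519043, 39.84469223022461), 71.56505584716797)
0 [[304.9, 317.9], [304.8, 320.7], [308.4, 243.9]] [[319.8, 291.5], [320.2, 265.9]]
0.02 [[304.9, 316.1], [304.9, 318.8], [308.4, 242.2]] [[319.8, 289.5], [320.2, 264.0]]
0.04 [[304.8, 314.2], [304.9, 317.0], [308.3, 240.4]] [[319.8, 287.5], [320.2, 262.0]]
```

View pics/lid.png

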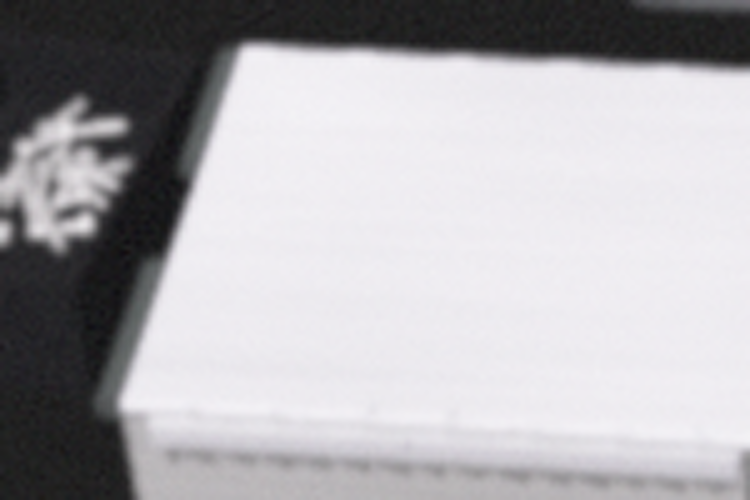

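```bash
python3 -c "
from workcell import bot
print(bot.finish_job())"
```

```text
the job is handed in; nothing more can be done
None
```

I turned the speed knob about 66° anticlockwise to its end stop, then pushed the hopper lid down until it was shut. The arm was well clear when I handed the job in, after about 12.5 s of robot time.

- **Knob:** the moment about its axis rose to about 0.96 N m at the stop. After release the pointer measured 135.9° and the off mark 135.7°.
- **Lid:** it took about 26 N at the stop, where about 5 N is enough to move it. In the side view its far front corner and tab lay within 1–2 pixels of where a fully shut lid should appear. The seam between lid and hopper looks even.
- **Other things:** comparing the top view before and after showed little change at the trim knob, hex key, fixture block or screw bin. The steel plate's area did change, but its outline is within a pixel of where it was, so I put that down to the arm's shadow.
- **Disagreements:** the wrist camera first placed the knob axis about 4 mm upslope of the fitted axis, and the top and side views placed it about 2 mm upslope. I used about 2 mm, read relative to the gripper pads, and the grip showed only a few newtons of side force. I did not measure the trim knob's angle separately.

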